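# Wipe the crispbread pieces off the board into its catch tray

## Robot

A 6-joint arm with a two-finger parallel gripper is mounted at the origin on a cart in front of the work surface, level with it; the furniture and walls round the work are solid. World frame = base frame: x ahead of the robot, y to its left, z up, the work surface at z = 0. Lengths are in m, angles in rad, forces in N, time in s.
With the tool pointing down it reaches from about 0.35 to 0.85 m from the base axis. Payload 8.1 kg.
Tool frame: the origin (TCP) lies midway between the tips of the shut fingers; the grasp point (between the pads) lies 19 mm behind it (robot.grip_point_offset is the distance from the TCP to the grasp point, in m); z points along the fingers, y is the line along which they close (so a half turn about z gives the same grasp; the last joint's range is limited). The gripper opens to 93 mm and grips with 3 to 60 N. Pads are 15 mm wide; open, the fingers measure 128 mm over their backs; the gripper's body (75 mm by 188 mm) begins 65 mm behind the grasp point.
Start: joints at [-0.085, 0.13, 1.488, -0, 1.523, -0.085], TCP at [0.6, 0, 0.219] pointing down, gripper open.
Joint ranges: [-2.96, 2.96], [-0.89, 2.26], [0.02, 2.5], [-1.34, 4.48], [0, 2.73], [-2.66, 2.66]. Speed limits (rad/s): [2.39, 2.39, 2.79, 3.14, 3.14, 3.14].

## Interface

Orientations are given as a rotation vector (axis times angle).
In Python, from plant import robot, read_camera, job gives the robot as it stands.
- The arm moves only by the shell command python3 -m inch 'ROWS' [FORCE]. ROWS is JSON, one flat list of numbers, 5 for each row, row after row: the shift along the world's x, y, z in mm, then the turn about the world's z in degrees, then the opening in per cent of the stroke, from 0 (shut) to 100 (fully open). In form: [dx, dy, dz, yaw, hand, dx, dy, dz, yaw, hand, ...]. A call has 1 to 10 rows; each row is the pose to reach, as a shift and turn from the pose commanded when the call began; what a row does not reach only later rows make up. A row lasts 1/12 s, in which the tool goes at most 41.7 mm and 7.16 degrees, less where a joint would pass 70% of its speed; a pose out of reach is approached as far as the arm can. A call with a gripper value outside its range is refused whole. The fingers move at their own pace and stop on an object; FORCE is the grip in N (left out, the last holds). Time passes only in rows, so rows that repeat a pose let the fingers close. It gives the time, the measured TCP pose, the force, the opening and the grip force at its end, in the units of the state.
- robot.read_state(): the state, without advancing time (a new reading comes with each control period).
- read_camera(name): name is "scene" or "side" or "wrist"; returns a dict with "image" (420x560x3 uint8, blue, green, red), "K" (3x3 intrinsics, pixels), "D" ([k1, k2, p1, p2, k3] as OpenCV has them; the pictures are not rectified), "extrinsics" (4x4, takes a point from world to camera coordinates); the wrist camera has in their place "mount" (4x4, takes a point from camera to tool coordinates, whose origin is the TCP and whose axes are the flange's). Camera axes: x right, y down, z forward; pixel columns grow to the right and rows downward; lengths in m; the calibration is good to about 2 mm. A picture is of the moment at which its call begins: read the wrist's pose just before it. There is no depth.
- job.close_job(): hands the job in; it is judged then, once.
The state is a dict: "t": time; "q": joint angles; "dq": joint speeds; "joint_torque": joint torques, N m; "tool_pos": TCP position; "orientation": TCP orientation; "force": force on the tool from outside, world axes, zero at the start; "wrist_torque": the same for the moment, N m; "opening": finger opening in m; "gripper_force": force on a finger pad.
Only numpy, scipy, OpenCV 4.12 (cv2) and the standard library are available. Lean on these libraries where they do the work, as an engineer would, in place of code of your own. Each camera call takes 0.05 s, during which the arm holds its last target. There are 200 camera calls.

## Task

Take the scraper block out of its sloping rest and use it to wipe all three crispbread pieces off the bread board into the catch tray at the board's end; push them with the scraper only, do not touch or lift them with the gripper. Then stand the scraper upright on the wiped board and let go, leaving the mug and the tumbler where they stand.

Things in the scene. Friction and masses are not known exactly. Their poses are not given: they have to be found in the camera images.
- board: Fixed wooden bread board with catch tray, one unit, 196 mm wide (x), 437 mm long (y); origin on the worktop under the centre of the wiped surface, z up. Rails 12 mm thick on both long sides rise 12 mm above the surface, 172 mm apart. Both ends of the surface are open: at y = -150 mm it drops into the tray, at y = +150 mm to the worktop. The last 75 mm at the +y end start free of pieces.
- surface (a point): Centre of the board's flat wiped surface, at its height, 50 mm above the worktop; axes as the board's. The surface is 172 mm (x) by 300 mm (y, from -150 to +150 mm).
- tray (a point): Centre of the steel catch tray's floor, 6 mm above the worktop and 44 mm below the wiped surface, beyond the board's -y end; axes as the board's. Inside 172 mm along x, 125 mm along y; its end wall rises 8 mm above the wiped surface.
- rest: Fixed aluminium rest on the worktop, 80 x 166 mm in plan at most, about 70 mm tall; origin on the worktop under its middle, z up, x level. Its shallow pocket (40 x 154 mm, 17 mm deep) is tilted 28 degrees about its y axis: what stands in it leans with its top toward the rest's -x, roughly toward the robot.
- pocket (a point): Centre of the rest's pocket floor, 45 mm above the worktop; axes as the rest's (level).
- scraper: Scraper block, loose, about 0.3 kg, 90 mm tall; origin at the centre of its flat underside, z up through the handle. Grey foot 34 (x) x 146 (y) x 27 mm; above it a thin neck; on top a wooden handle bar 26 mm thick (x), 120 mm long (y), from z = 50 to 90 mm, gripped across x. Starts in the rest leaning 28 degrees; draw it out along its own z by over 20 mm. Front and back alike; stands by itself.
- piece_a: 62 x 42 x 10 mm rectangular piece of crispbread, 30 g, rigid, lying flat on the board's wiped surface at any yaw; origin at the centre of its underside, z up, x along its length.
- piece_b: 60 x 44 x 10 mm rectangular piece of crispbread, 30 g, rigid, lying flat on the board's wiped surface at any yaw; origin at the centre of its underside, z up, x along its length.
- piece_c: 64 x 40 x 10 mm rectangular piece of crispbread, 30 g, rigid, lying flat on the board's wiped surface at any yaw; origin at the centre of its underside, z up, x along its length.
- mug: Green mug, 91 mm tall, 87 mm wide and 117 mm over its handle, standing beyond the rest and the board; origin at the centre of its underside. Leave alone.
- tumbler: Clear glass tumbler, 81 mm across, 91 mm tall, standing to the right of the board; origin at the centre of its underside. Leave alone.

How it is judged:
On the way, in this order (a step that is already met when the one before it is completed fails the run):
1. the scraper has been taken out of the rest (distance between scraper and pocket above 0.08 m), for 0.1 s.
2. all three pieces lie in the catch tray (x of piece_a in the frame of tray between -0.09 and 0.09 m and y of piece_a in the frame of tray between -0.066 and 0.066 m and z of each of piece_a, piece_b, piece_c in the frame of surface below -0.005 m and x of piece_b in the frame of tray between -0.09 and 0.09 m and y of piece_b in the frame of tray between -0.066 and 0.066 m and x of piece_c in the frame of tray between -0.09 and 0.09 m and y of piece_c in the frame of tray between -0.066 and 0.066 m), for 0.2 s.
At the end, for the whole second after the job is handed in: All three pieces lie in the catch tray (their centres within its plan and at least 5 mm below the wiped surface); the scraper stands upright (within 7 degrees) on the wiped surface (underside within 6 mm of it, centre over it), released, and everything is at rest (all of step 2 and x of scraper in the frame of surface between -0.086 and 0.086 m and y of scraper in the frame of surface between -0.15 and 0.15 m and z of scraper in the frame of surface between -0.006 and 0.006 m and angle between scraper's own z axis and vertical below 0.12 rad and linear speed of scraper below 0.02 m/s and linear speed of each of piece_a, piece_b, piece_c below 0.1 m/s); the robot touches nothing.
It fails at once if the gripper or arm touches a crispbread piece (contact force between any of the fingers, the arm and piece_a above 0.5 N or contact force between any of the fingers, the arm and piece_b above 0.5 N or contact force between any of the fingers, the arm and piece_c above 0.5 N).
It fails at once if a crispbread piece is lifted more than 80 mm above the board (z of any of piece_a, piece_b, piece_c in the frame of surface above 0.08 m).
It fails at once if the mug or the tumbler is shifted more than 40 mm or tipped (distance of any of mug, tumbler from where it was at the start of the episode above 0.04 m or angle between any of mug, tumbler's own z axis and vertical above 0.35 rad).
It also fails if it takes over 51 s, if anything falls off the work surface, if the arm or the gripper's body presses on something with over 40 N, if the wrist force passes 120 N, or if a joint passes its speed limit or range.

## Working session

There is one attempt and no reset: what is moved stays moved. The work goes in short steps, Python scripts to look and compute and a shell command to move; the robot and the scene stay as the last step left them, time stands still between calls to the robot, and variables do not carry over. Pictures are saved under pics/ and viewed, at most 10 in all, crops included, and the job is handed in when it is done.

```bash
ls; mkdir -p pics; python3 - <<'E'
from plant import robot, read_camera, job
import cv2,numpy as np
print(robot.read_state(), robot.grip_point_offset)
for n in ("scene","side","wrist"):
    c=read_camera(n); cv2.imwrite(f"pics/{n}0.png",c["image"]); print(n,c["K"].tolist(),list(c["D"])); print(np.round(c.get("extrinsics",c.get("mount")),4).tolist())
E
```

```text
pics
{'t': 0.0, 'q': array([-8.54033339e-02,  1.31138479e-01,  1.48925430e+00, -2.44165976e-05,
        1.52300381e+00, -8.53853322e-02]), 'dq': array([-7.00946642e-05, -2.05637417e-03, -3.11847252e-04,  6.84665411e-04,
        7.34722824e-04, -6.79804335e-04]), 'joint_torque': array([-1.61290725e-03, -5.59853125e+01, -4.91755986e+01,  7.67333270e-02,
        3.59135563e-02, -2.97389461e-04]), 'tool_pos': array([5.99439100e-01, 5.91220859e-05, 2.17614721e-01]), 'orientation': array([-2.22049525e+00, -2.22045792e+00,  1.85396629e-03]), 'force': array([ 0.10940771, -0.00431239,  0.73648348]), 'wrist_torque': array([ 0.01108486, -0.03254999, -0.03799873]), 'gripper_force': 0.0, 'opening': 0.09270496935317515} 0.0188
scene [[528.5265259431156, 0.0, 277.0283595246881], [0.0, 528.5265259431156, 215.33377468215278], [0.0, 0.0, 1.0]] [np.float64(-0.15203039371073188), np.float64(0.0), np.float64(0.0), np.float64(0.0), np.float64(0.0)]
[[0.6305, -0.7762, 0.0005, -0.4056], [-0.4328, -0.3521, -0.8299, 0.273], [0.6443, 0.5231, -0.5579, 1.5007], [0.0, 0.0, 0.0, 1.0]]
side [[478.41877489123516, 0.0, 270.80053733968185], [0.0, 478.41877489123516, 212.57134955106528], [0.0, 0.0, 1.0]] [np.float64(-0.07551008870951482), np.float64(0.0), np.float64(0.0), np.float64(0.0), np.float64(0.0)]
[[0.4398, -0.8981, -0.0011, -0.3113], [-0.6525, -0.3188, -0.6874, 0.389], [0.617, 0.3031, -0.7262, 1.1123], [0.0, 0.0, 0.0, 1.0]]
wrist [[322.6842935130906, 0.0, 277.55347894694904], [0.0, 322.6842935130906, 212.67086073387662], [0.0, 0.0, 1.0]] [np.float64(-0.06860468860279494), np.float64(0.0), np.float64(0.0), np.float64(0.0), np.float64(0.0)]
[[0.0006, -0.9624, -0.2715, 0.0758], [1.0, 0.0005, 0.0004, -0.0002], [-0.0002, -0.2715, 0.9624, -0.1663], [0.0, 0.0, 0.0, 1.0]]
```

View pics/scene0.png

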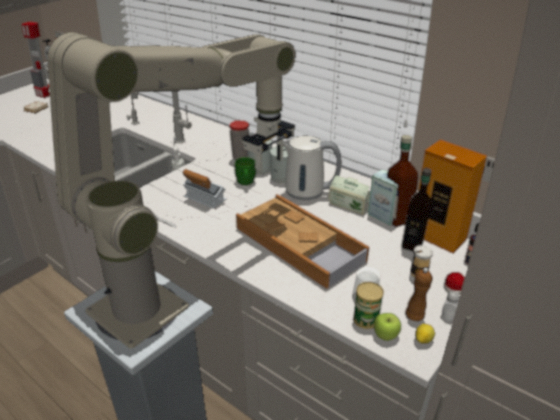

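View pics/side0.png

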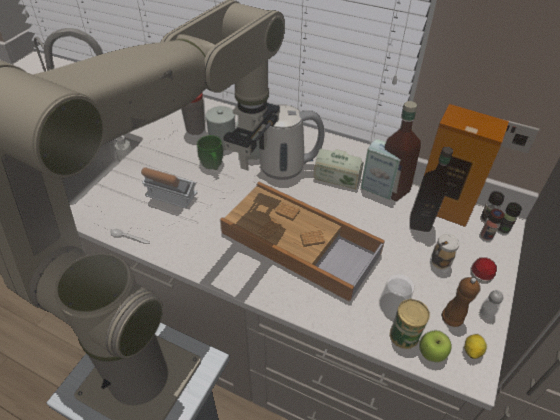

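The scene view shows the board around (300,235), its tray at the right end (338,262), the rest with the scraper at (203,188), and the mug at (245,172). In the side view, the pieces are at (265,203), (288,210) and (313,237), and the scraper handle is at (160,177).

View pics/wrist0.png

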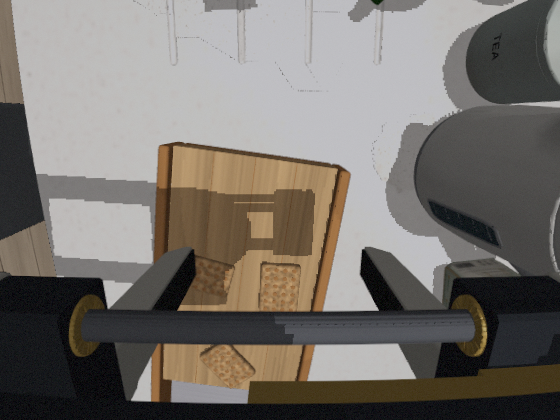

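```bash
cat > h.py <<'E'
from plant import robot, read_camera
import cv2,numpy as np
from scipy.spatial.transform import Rotation as R
def grab(n):
    s=robot.read_state(); c=read_camera(n)
    if n=="wrist":
        T=np.eye(4);T[:3,:3]=R.from_rotvec(s["orientation"]).as_matrix();T[:3,3]=s["tool_pos"]; c["E"]=T@c["mount"]
    else: c["E"]=np.linalg.inv(c["extrinsics"])
    return c
def ray(c,px):
    u=cv2.undistortPoints(np.array(px,float).reshape(-1,1,2),np.array(c["K"]),np.array(c["D"]))[:,0]
    return c["E"][:3,3],np.c_[u,np.ones(len(u))]@c["E"][:3,:3].T
def onplane(c,px,z):
    o,d=ray(c,px); return o+d*((z-o[2])/d[:,2])[:,None]
def proj(c,P):
    M=np.linalg.inv(c["E"]); p,_=cv2.projectPoints(np.array(P,float).reshape(-1,1,3),cv2.Rodrigues(M[:3,:3])[0],M[:3,3],np.array(c["K"]),np.array(c["D"])); return p[:,0]
E
python3 - <<'E'
from h import *
c=grab("side")
print("handle ends z~.12",onplane(c,[(145,171),(176,181)],.115).round(3).tolist())
print("board rail corners z .062",onplane(c,[(222,228),(262,186),(381,239),(352,291)],.062).round(3).tolist())
print("mug top",onplane(c,[(210,143)],.091).round(3),"tumbler top",onplane(c,[(399,285)],.091).round(3))
im=c["image"]; cv2.imwrite("pics/sidecrop.png",cv2.resize(im[130:310,120:420],None,fx=2.6,fy=2.6,interpolation=cv2.INTER_CUBIC))
E
```

```text
handle ends z~.12 [[0.508, 0.327, 0.115], [0.512, 0.216, 0.115]]
board rail corners z .062 [[0.45, 0.028, 0.062], [0.654, 0.004, 0.062], [0.609, -0.39, 0.062], [0.41, -0.375, 0.062]]
mug top [[0.736 0.237 0.091]] tumbler top [[ 0.457 -0.478  0.091]]
```

View pics/sidecrop.png

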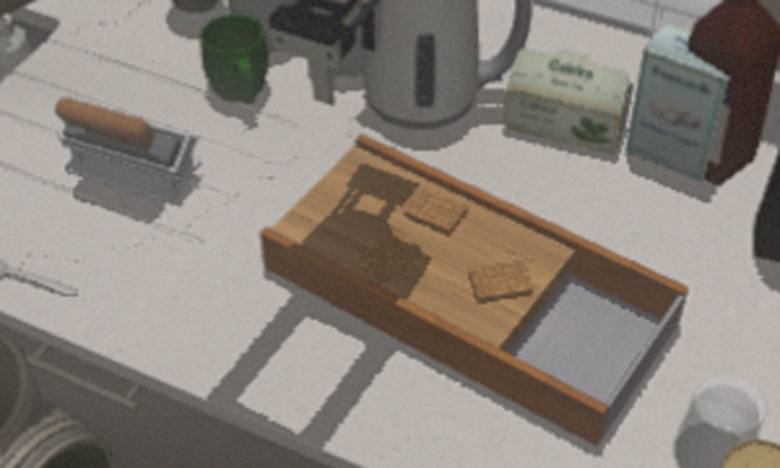

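Wrist view: the board edges run from about (165,145) to (345,170), slightly yawed. The pieces are at (212,277), (280,287) and (228,365). The crop puts the rail-top corners at (263,233), (360,139), (685,288) and (606,408). I'll move above the rest and measure the handle from there.

```bash
python3 -m inch '[-45,110,30,0,100,-90,220,50,0,100,-90,220,50,0,100,-90,220,50,0,100,-90,220,50,0,100,-90,220,50,0,100,-90,220,50,0,100,-90,220,50,0,100]'
python3 - <<'E'
from h import *
c=grab("wrist"); cv2.imwrite("pics/w1.png",c["image"])
s=grab("side"); cv2.imwrite("pics/side1.png",s["image"])
print(onplane(s,[(221.2,219.6),(258.5,183.5),(383.5,240.8),(353,287)],.062).round(3).tolist())
E
```

```text
t: 0.87
tool_pos: [0.5095, 0.2217, 0.2692]
orientation: [2.217, 2.225, 0.001]
force: [0.3, -0.1, -0.6]
opening: 0.0928
gripper_force: 0.0
[[0.477, 0.046, 0.062], [0.66, 0.019, 0.062], [0.605, -0.398, 0.062], [0.422, -0.373, 0.062]]
```

View pics/w1.png

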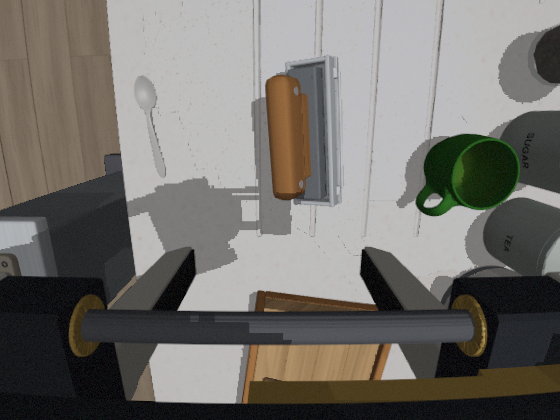

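Wrist view: the handle runs from (283,77) to (290,198). The rest's light frame has its right edge from (338,57) to (335,205). The board end is at the bottom, (258,292) to (388,308).

```bash
cat >> h.py <<'E'
def brown(im,roi):
    x0,y0,x1,y1=roi; h=cv2.cvtColor(im,cv2.COLOR_BGR2HSV); m=cv2.inRange(h,(3,90,40),(20,255,255)); k=np.zeros_like(m); k[y0:y1,x0:x1]=m[y0:y1,x0:x1]
    k=cv2.morphologyEx(k,cv2.MORPH_OPEN,np.ones((3,3)))
    cs,_=cv2.findContours(k,cv2.RETR_EXTERNAL,cv2.CHAIN_APPROX_NONE); return max(cs,key=cv2.contourArea),k
def tri(c1,p1,c2,p2):
    (o1,d1),(o2,d2)=ray(c1,[p1]),ray(c2,[p2]); d1,d2=d1[0],d2[0]
    t=np.linalg.lstsq(np.c_[d1,-d2],o2-o1,rcond=None)[0]; a,b=o1+t[0]*d1,o2+t[1]*d2; return (a+b)/2,np.linalg.norm(a-b)
E
python3 - <<'E'
from h import *
w=grab("wrist"); s=grab("side")
cw,_=brown(w["image"],(240,50,330,225)); cs,_=brown(s["image"],(120,150,200,200))
def ax(c):
    r=cv2.fitLine(c,cv2.DIST_L2,0,.01,.01).ravel(); p=c[:,0]@r[:2]; 
    m=cv2.moments(c); return np.array([m["m10"]/m["m00"],m["m01"]/m["m00"]]),c[:,0][[p.argmin(),p.argmax()]],cv2.minAreaRect(c)
a,b=ax(cw),ax(cs); print(a,b,cv2.contourArea(cw),cv2.contourArea(cs))
print("centroid",tri(w,a[0],s,b[0]))
for z in (.107,.115,.1245):
  bx=cv2.boxPoints(a[2]); print(z,onplane(w,bx,z).round(4).tolist(), onplane(w,[a[0]],z).round(4))
print("ends side",onplane(s,b[1],.11).round(3).tolist())
# rest right edge at z~.07
print("rest edge",onplane(w,[(338,57),(335,205)],.07).round(4).tolist())
im=w["image"]
print("board end", onplane(w,[(258,292),(388,308)],.062).round(4).tolist())
E
```

```text
(array([287.05196336, 133.61208043]), array([[278,  72],
       [289, 197]], dtype=int32), ((288.324951171875, 134.1984405517578), (125.4427490234375, 41.044918060302734), 86.42366790771484)) (array([157.95384615, 174.23461538]), array([[143, 169],
       [172, 180]], dtype=int32), ((157.53773498535156, 174.367919921875), (30.9061279296875, 5.906504154205322), 15.945395469665527)) 4384.5 130.0
centroid (array([0.51824464, 0.28515161, 0.11063688]), np.float64(0.0025442224126083))
0.107 [[0.4969, 0.3409, 0.107], [0.5358, 0.3433, 0.107], [0.5465, 0.2214, 0.107], [0.5039, 0.2186, 0.107]] [[0.5193 0.2841 0.107 ]]
0.115 [[0.4972, 0.3398, 0.115], [0.5351, 0.3421, 0.115], [0.5456, 0.2232, 0.115], [0.504, 0.2205, 0.115]] [[0.519  0.2844 0.115 ]]
0.1245 [[0.4976, 0.3385, 0.1245], [0.5344, 0.3407, 0.1245], [0.5445, 0.2253, 0.1245], [0.5042, 0.2227, 0.1245]] [[0.5188 0.2847 0.1245]]
ends side [[0.517, 0.342, 0.11], [0.515, 0.233, 0.11]]
rest edge [[0.5733, 0.3623, 0.07], [0.577, 0.2017, 0.07]]
board end [[0.4847, 0.0833, 0.062], [0.6569, 0.0585, 0.062]]
```

```bash
python3 - <<'E'
from h import *
w=grab("wrist")
_,k=brown(w["image"],(240,50,330,225))
ys=np.arange(92,186,4)
L=[(np.nonzero(k[y])[0].min(),y) for y in ys]
Rr=[(np.nonzero(k[y])[0].max()+1,y) for y in ys]
for n,p in(("L",L),("R",Rr)):
    P=onplane(w,p,.113); f=np.polyfit(P[:,1],P[:,0],1); print(n,"yaw",-np.degrees(np.arctan(f[0])),"x at y=.285",np.polyval(f,.285), "res",np.abs(P[:,0]-np.polyval(f,P[:,1])).max())
g=cv2.cvtColor(w["image"],cv2.COLOR_BGR2GRAY)
# rest outer right edge: bright frame to counter; strongest gradient near x 325..350
Pz=[]
for y in range(75,195,5):
    row=g[y,318:350].astype(int); Pz.append((318+np.abs(np.diff(row)).argmax(),y))
print(Pz[::4]); P=onplane(w,Pz,.07); f=np.polyfit(P[:,1],P[:,0],1); print("rest yaw",-np.degrees(np.arctan(f[0])))
E
```

```text
L yaw 4.147805353023102 x at y=.285 0.5010080570955384 res 0.0004627413955067827
R yaw 0.9123259292630915 x at y=.285 0.5397140339434008 res 0.008764822251692506
[(np.int64(337), 75), (np.int64(325), 95), (np.int64(326), 115), (np.int64(324), 135), (np.int64(327), 155), (np.int64(328), 175)]
rest yaw 1.971713642400894
```

```bash
python3 -m inch '[5,35,0,2,100,9.5,63,-20,4,100,9.5,63,-60,4,100,9.5,63,-95,4,100,9.5,63,-130,4,100,9.5,63,-160,4,100,9.5,63,-180,4,100,9.5,63,-180,4,100,9.5,63,-180,4,100]' 12
python3 - <<'E'
from h import *
c=grab("wrist"); cv2.imwrite("pics/w2.png",c["image"])
E
```

```text
t: 1.87
tool_pos: [0.5188, 0.2816, 0.0873]
orientation: [-2.143, -2.295, 0.005]
force: [0.0, 0.1, 0.2]
opening: 0.0929
gripper_force: 0.0
```

View pics/w2.png

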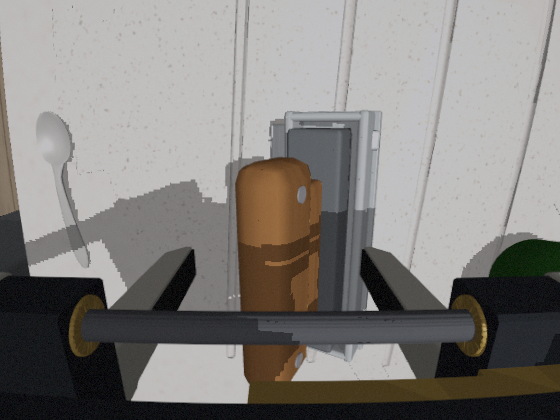

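The handle (237–320, 160–380) lies between the fingers and is aligned with them. Closing gently.

```bash
python3 -m inch '[0,0,0,0,40,0,0,0,0,30,0,0,0,0,20,0,0,0,0,20,0,0,0,0,20,0,0,0,0,20,0,0,0,0,20]' 12
```

```text
t: 2.5
tool_pos: [0.5195, 0.2831, 0.0888]
orientation: [2.142, 2.298, 0.0]
force: [-0.2, -0.3, -0.1]
opening: 0.051
gripper_force: 0.0
```

```bash
python3 -m inch '[0,0,0,0,0,0,0,0,0,0,0,0,0,0,0,0,0,0,0,0,0,0,0,0,0]' 12
```

```text
t: 2.92
tool_pos: [0.5191, 0.2831, 0.0889]
orientation: [-2.142, -2.297, 0.001]
force: [-4.5, -0.4, 5.9]
opening: 0.04
gripper_force: 12.0
```

```bash
python3 -m inch '[-3,0,5,0,0,-5,0,10,0,0,-8,-1,15,0,0,-11,-1,20,0,0,-13,-1,25,0,0,-16,-1,30,0,0,-19,-1,36,0,0,-19,-1,36,0,0]' 15
```

```text
t: 3.58
tool_pos: [0.5007, 0.2825, 0.1264]
orientation: [2.142, 2.297, 0.003]
force: [0.5, -0.2, -2.2]
opening: 0.0397
gripper_force: 15.0
```

```bash
python3 -m inch '[-5,0,25,0,0,-5,0,60,0,0,-5,0,90,0,0,-5,0,90,0,0,-5,0,90,0,0]' 20
python3 -m inch '[0,0,0,0,0,0,0,0,0,0,0,0,0,0,0,0,0,0,0,0]' 45
python3 - <<'E'
from h import *
c=grab("side"); a=cv2.resize(c["image"][20:280,60:340],None,fx=1.4,fy=1.4); w=cv2.resize(grab("wrist")["image"],None,fx=.7,fy=.7)
h=max(len(a),len(w)); o=np.zeros((h,a.shape[1]+w.shape[1],3),np.uint8);o[:len(a),:a.shape[1]]=a;o[:len(w),a.shape[1]:]=w;cv2.imwrite("pics/m3.png",o)
E
```

```text
t: 4.0
tool_pos: [0.497, 0.2827, 0.2173]
orientation: [2.141, 2.296, 0.008]
force: [0.1, -0.0, -2.4]
opening: 0.0382
gripper_force: 20.0
t: 4.33
tool_pos: [0.4947, 0.2816, 0.2129]
orientation: [-2.142, -2.297, 0.004]
force: [0.1, 0.8, -2.8]
opening: 0.0369
gripper_force: 45.0
```

View pics/m3.png

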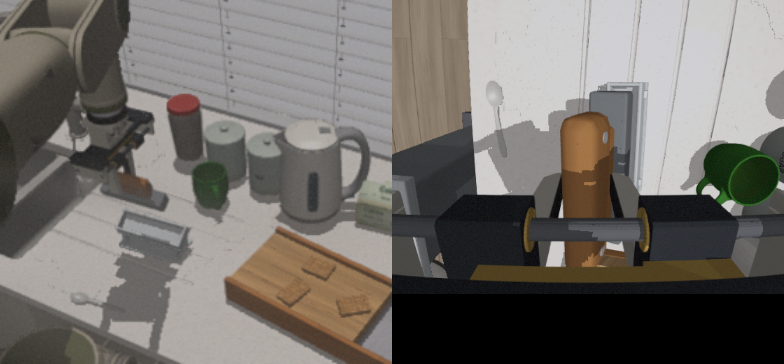

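The scraper is clear of the rest and held, still leaning by perhaps 20°. The pieces at crop (318,267), (292,292) and (352,304) all lie on the board. I'll squeeze harder, carry it over the free board end, turn it across the board, and look there.

```bash
python3 -m inch '[0,-20,0,7,0,5,-50,0,14,0,10,-80,0,21,0,20,-110,0,28,0,30,-140,0,35,0,35,-160,0,42,0,40,-180,0,49,0,45,-200,0,56,0,50,-220,0,63,0,55,-240,0,70,0]' 60
python3 -m inch '[8,-25,0,5,0,12,-47,0,8.5,0,12,-47,0,8.5,0,12,-47,0,8.5,0]' 60
python3 - <<'E'
from h import *
c=grab("side");s=grab("scene"); print(robot.read_state()["q"].round(2)); w=grab("wrist")
cv2.imwrite("pics/w4.png",w["image"]);cv2.imwrite("pics/s4.png",c["image"])
a=cv2.resize(c["image"][100:300,180:400],None,fx=2.,fy=2.); w=cv2.resize(w["image"],None,fx=.64,fy=.64)
h=max(len(a),len(w)); o=np.zeros((h,a.shape[1]+w.shape[1],3),np.uint8);o[:len(a),:a.shape[1]]=a;o[:len(w),a.shape[1]:]=w;cv2.imwrite("pics/m4.png",o)
E
```

```text
t: 5.27
tool_pos: [0.5506, 0.0409, 0.2144]
orientation: [-0.428, -3.112, 0.0]
force: [0.2, -0.3, -2.4]
opening: 0.0365
gripper_force: 60.0
t: 5.6
tool_pos: [0.5625, -0.0061, 0.2142]
orientation: [-0.21, -3.134, -0.0]
force: [0.1, -1.1, -3.9]
opening: 0.0367
gripper_force: 60.0
[-0.1   0.03  1.6   0.    1.51 -1.54]
```

View pics/m4.png

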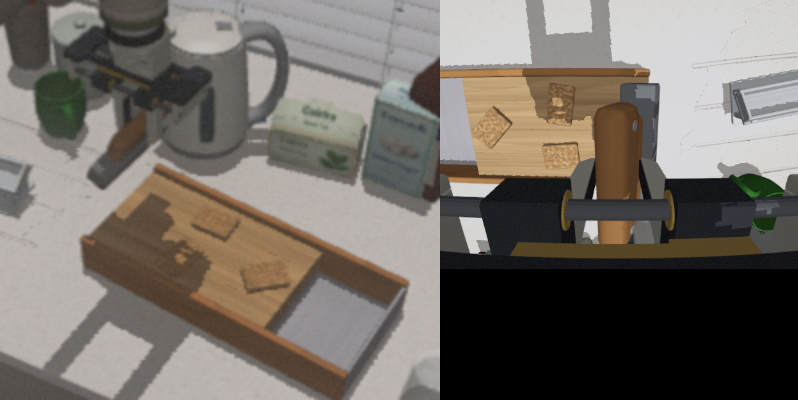

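Wrist half (right): the near rail runs along its top, y≈70–77, ending at (648,70). The tray edge goes from (463,78) to (478,178), and the pieces are at (561,103), (561,156) and (491,128). The foot is tilted and seen to the right of the handle.

```bash
python3 - <<'E'
from h import *
w=grab("wrist");c=grab("side")
print("tray edge z.05",onplane(w,[(36,122),(59,278)],.05).round(4).tolist(), "side far",onplane(c,[(340,225)],.05).round(4).tolist())
print("near rail end z.062",onplane(w,[(325,107)],.062).round(4).tolist(),"z0",onplane(w,[(325,107)],.0).round(4).tolist())
print("side rail top",onplane(c,[(221.5,220),(259,183.5),(383,241),(351.5,289)],.062).round(4).tolist())
# rail: dark-orange saturation mask in wrist; outer (upper) & inner boundaries per column
hsv=cv2.cvtColor(w["image"],cv2.COLOR_BGR2HSV)
for x in (10,60,110,160,210,260,300): 
    print(x,[(y,*hsv[y,x].tolist()) for y in range(100,130,3)])
E
```

```text
tray edge z.05 [[0.4509, -0.2406, 0.05], [0.6255, -0.271, 0.05]] side far [[0.6185, -0.266, 0.05]]
near rail end z.062 [[0.4793, 0.0525, 0.062]] z0 [[0.4777, 0.0616, 0.0]]
side rail top [[0.4764, 0.0445, 0.062], [0.6602, 0.0173, 0.062], [0.6041, -0.397, 0.062], [0.4149, -0.3718, 0.062]]
10 [(100, 120, 1, 215), (103, 173, 7, 146), (106, 0, 5, 146), (109, 13, 97, 113), (112, 15, 136, 182), (115, 15, 139, 183), (118, 15, 142, 181), (121, 12, 113, 86), (124, 135, 8, 181), (127, 126, 7, 181)]
60 [(100, 120, 1, 216), (103, 10, 5, 146), (106, 8, 7, 149), (109, 15, 146, 159), (112, 15, 142, 179), (115, 15, 139, 178), (118, 15, 140, 167), (121, 17, 95, 195), (124, 17, 93, 200), (127, 17, 96, 191)]
110 [(100, 0, 1, 189), (103, 173, 7, 148), (106, 9, 19, 135), (109, 16, 140, 180), (112, 15, 134, 190), (115, 16, 137, 190), (118, 15, 141, 152), (121, 17, 95, 196), (124, 17, 95, 195), (127, 17, 95, 195)]
160 [(100, 23, 7, 147), (103, 8, 7, 147), (106, 15, 84, 112), (109, 14, 142, 124), (112, 15, 145, 121), (115, 14, 149, 118), (118, 14, 148, 88), (121, 16, 107, 121), (124, 15, 109, 124), (127, 16, 110, 134)]
210 [(100, 6, 8, 150), (103, 8, 7, 147), (106, 12, 60, 120), (109, 14, 149, 120), (112, 15, 148, 121), (115, 14, 148, 121), (118, 14, 140, 82), (121, 16, 105, 131), (124, 17, 108, 128), (127, 16, 110, 132)]
260 [(100, 15, 7, 148), (103, 15, 10, 149), (106, 14, 55, 121), (109, 14, 149, 118), (112, 15, 154, 121), (115, 14, 153, 120), (118, 13, 147, 90), (121, 17, 111, 131), (124, 16, 104, 130), (127, 16, 107, 131)]
300 [(100, 10, 5, 165), (103, 5, 10, 149), (106, 12, 8, 152), (109, 14, 140, 115), (112, 15, 138, 116), (115, 14, 142, 115), (118, 14, 160, 89), (121, 16, 110, 132), (124, 16, 105, 129), (127, 16, 109, 131)]
```

```bash
python3 - <<'E'
import cv2
a=cv2.imread("pics/w4.png")[80:300,0:345]; cv2.imwrite("pics/w4c.png",cv2.resize(a,None,fx=2.3,fy=2.3,interpolation=cv2.INTER_CUBIC))
E
```

```text
(no output)
```

View pics/w4c.png

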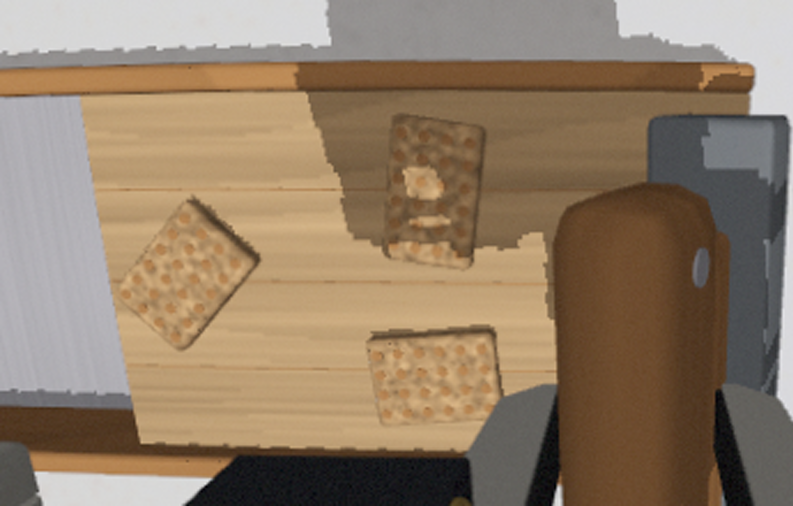

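The near rail spans y≈62–92 in the crop. The tray edge runs (81,97)→(140,440), and the surface ends at about (750,105). The piece closest to the free end reaches crop x≈497. The foot's outline covers x 648–788, starting at y 115.

```bash
python3 - <<'E'
from h import *
w=grab("wrist")
q=lambda p:[(x/2.3,80+y/2.3) for x,y in p]
I=onplane(w,[(60,119.7),(110,119.6),(160,119.6),(210,119.6),(260,120),(300,120)],.062)
O=onplane(w,[(60,107.5),(160,106.5),(210,106.7),(260,106.8),(300,107.5)],.062)
for n,P in(("in",I),("out",O)):
    f=np.polyfit(P[:,1],P[:,0],1); print(n,"yaw",-np.degrees(np.arctan(f[0])),"x(y=-.1)",np.polyval(f,-.1))
t=onplane(w,q([(81,97),(140,440)]),.05); d=t[1]-t[0]; print("tray edge",t.round(4).tolist(),"len",np.linalg.norm(d),"yaw",np.degrees(np.arctan2(d[1],d[0])))
e=onplane(w,q([(750,105)]),.05); print("end",e.round(4))
th=np.radians(-8.5); X=np.array([np.cos(th),np.sin(th)]);Y=np.array([-X[1],X[0]])
tm=(t.mean(0)[:2]); 
print("Ycoord tray edge",t[:,:2]@Y,"end",e[:,:2]@Y,"rail in X",(I[:,:2]@X).mean(),"tray pts X",t[:,:2]@X)
P=onplane(w,q([(390,118),(485,125),(470,268),(385,255),(370,335),(495,328),(500,420),(380,425)]),.06); print("pieces Y",(P[:,:2]@Y).round(4),"X",(P[:,:2]@X).round(4))
E
```

```text
in yaw -8.233175836893338 x(y=-.1) 0.4702481271284979
out yaw -8.240205199053612 x(y=-.1) 0.45822455331040324
tray edge [[0.4513, -0.2416, 0.05], [0.6179, -0.2657, 0.05]] len 0.1682820235872569 yaw -8.232073314591364
end [[0.497  0.0537 0.05  ]]
Ycoord tray edge [-0.17223012 -0.1714432 ] end [0.12662061] rail in X 0.4797901512851859 tray pts X [0.48208687 0.65036705]
pieces Y [-0.027   0.0135  0.0047 -0.0331 -0.0429  0.015   0.0157 -0.0419] X [0.4913 0.4938 0.556  0.5507 0.5883 0.5838 0.6293 0.6333]
```

```bash
cat >> h.py <<'E'
th=np.radians(-8.23); BX=np.array([np.cos(th),np.sin(th)]);BY=np.array([-BX[1],BX[0]]); C0=np.array([.5565,-.106])
def b(P): P=np.atleast_2d(P)[:,:2]-C0; return np.c_[P@BX,P@BY]
E
python3 - <<'E'
from h import *
w=grab("wrist"); s=robot.read_state(); q=lambda p:[(x/2.3,80+y/2.3) for x,y in p]
print("tcp b",b(s["tool_pos"]), "yaw", R.from_rotvec(s["orientation"]).as_matrix()[:2,0:2].round(3).tolist())
for z in (.18,.19,.2): print(z,b(onplane(w,q([(652,116),(788,116)]),z)).round(4).tolist())
print("handle end",b(onplane(w,q([(650,184)]),.25)).round(4), b(onplane(w,q([(650,184)]),.235)).round(4))
E
```

```text
tcp b [[-0.00871003  0.10163834]] yaw [[-0.992, 0.13], [0.13, 0.992]]
0.18 [[-0.0795, 0.1047], [-0.0802, 0.1406]]
0.19 [[-0.0798, 0.1045], [-0.0804, 0.1386]]
0.2 [[-0.08, 0.1043], [-0.0806, 0.1367]]
handle end [[-0.0696  0.1032]] [[-0.0679  0.1035]]
```

```bash
python3 -m inch '[2,-15,-15,-0.7,0,3.5,-28,-45,-0.7,0,3.5,-28,-75,-0.7,0,3.5,-28,-100,-0.7,0,3.5,-28,-106,-0.7,0,3.5,-28,-106,-0.7,0,3.5,-28,-106,-0.7,0]' 60
python3 -m inch '[0,0,-2,0,0,0,0,-3,0,0,0,0,-4,0,0,0,0,-4,0,0]' 60
```

```text
t: 6.53
tool_pos: [0.5664, -0.0327, 0.1095]
orientation: [0.224, 3.133, 0.0]
force: [-0.5, 0.1, -2.2]
opening: 0.0365
gripper_force: 60.0
t: 6.87
tool_pos: [0.5664, -0.0329, 0.1053]
orientation: [0.224, 3.132, -0.0]
force: [-0.7, 0.5, -1.9]
opening: 0.0364
gripper_force: 60.0
```

```bash
python3 -m inch '[0,0,-1,0,0,0,0,-2,0,0,0,0,-3,0,0,0,0,-3,0,0]'
python3 -m inch '[0,0,-1,0,0,0,0,-2,0,0,0,0,-3,0,0,0,0,-3,0,0]'
```

```text
t: 7.2
tool_pos: [0.5664, -0.0332, 0.1037]
orientation: [0.225, 3.133, -0.0]
force: [-6.8, 0.0, 11.2]
opening: 0.0364
gripper_force: 60.0
t: 7.53
tool_pos: [0.5667, -0.0335, 0.1034]
orientation: [0.225, 3.132, -0.001]
force: [-19.1, 0.7, 31.1]
opening: 0.0367
gripper_force: 60.0
```

```bash
python3 -m inch '[0,0,4,0,0,0,0,5,0,0,0,0,5,0,0]'
python3 - <<'E'
from h import *
c=grab("side"); s=robot.read_state(); print(s["tool_pos"],b(s["tool_pos"])); w=grab("wrist")
cv2.imwrite("pics/w5.png",w["image"])
a=cv2.resize(c["image"][100:300,180:360],None,fx=2.2,fy=2.2); w=cv2.resize(w["image"][60:],None,fx=.7,fy=.7)
h=max(len(a),len(w)); o=np.zeros((h,a.shape[1]+w.shape[1],3),np.uint8);o[:len(a),:a.shape[1]]=a;o[:len(w),a.shape[1]:]=w;cv2.imwrite("pics/m5.png",o)
E
```

```text
t: 7.78
tool_pos: [0.5663, -0.033, 0.1039]
orientation: [0.225, 3.133, -0.0]
force: [-0.6, -0.3, 0.6]
opening: 0.0366
gripper_force: 60.0
[ 0.56632738 -0.03308401  0.10381676] [[-0.00071154  0.07357182]]
```

View pics/m5.png

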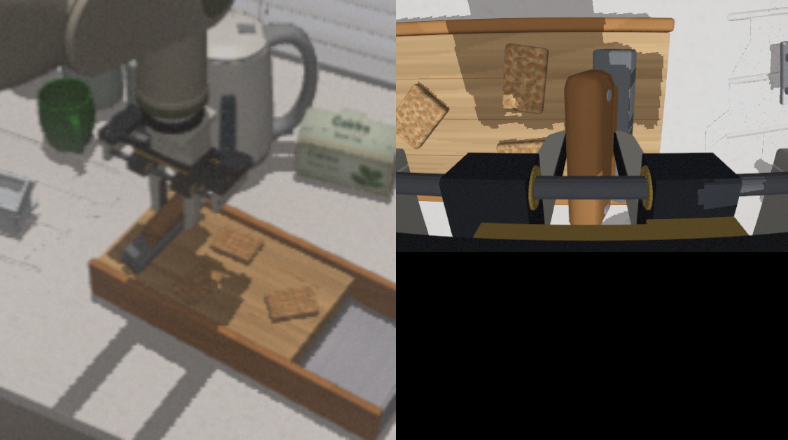

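The scraper's tilted foot sits between the rails on the free end; in the right half it is at (615,90), clear of the near rail. The nearest piece is at (525,78). Letting go slightly so it can right itself between the fingers.

```bash
python3 -m inch '[0,0,0,0,36,0,0,0,0,42,0,0,0,0,48,0,0,0,0,55,0,0,0,0,60,0,0,0,0,65,0,0,0,0,65]' 5
python3 - <<'E'
from h import *
w=grab("wrist"); cv2.imwrite("pics/w6.png",w["image"])
E
```

```text
t: 8.47
tool_pos: [0.5658, -0.033, 0.1033]
orientation: [-0.225, -3.133, -0.0]
force: [0.6, 0.2, -0.4]
opening: 0.0602
gripper_force: 0.2
```

View pics/w6.png

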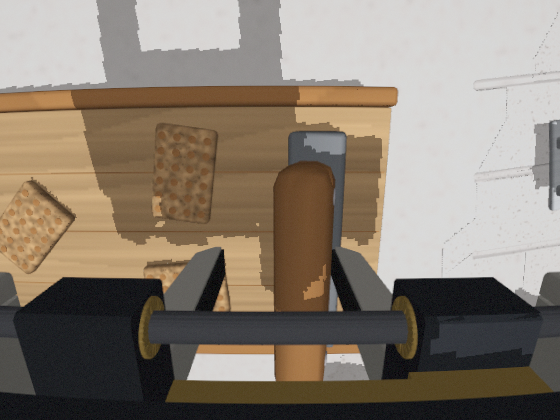

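The scraper has dropped nearly upright: the handle (274–333) is now over the foot (289–345), against the right finger. That used up my picture allowance, so from here I work from numbers only. I'll open fully, recentre on the handle and check the tilt numerically.

```bash
python3 -m inch '[0,0,0,0,100,0,0,0,0,100,1,8,0,0,100,2.4,17,0,0,100,2.4,17,0,0,100,2.4,17,0,0,100]' 5
cat > m.py <<'E'
from h import *
w=grab("wrist"); s=robot.read_state(); print("tcp b",b(s["tool_pos"]),s["tool_pos"])
im=w["image"]; hsv=cv2.cvtColor(im,cv2.COLOR_BGR2HSV)
k=cv2.inRange(hsv,(3,150,40),(15,255,255)); g=cv2.inRange(hsv,(90,30,20),(125,255,140))
for y in (140,150,160,180,200,220,240):
    a=np.nonzero(k[y,200:400])[0]+200; f=np.nonzero(g[y,200:400])[0]+200
    def runs(v): 
        if len(v)==0: return []
        q=np.split(v,np.nonzero(np.diff(v)>2)[0]+1); return [(int(r[0]),int(r[-1])) for r in q if len(r)>5]
    print(y,"brown",runs(a),"grey",runs(f))
    for r in runs(a): print("   handle y_b @.13",b(onplane(w,[(r[0],y),(r[1]+1,y)],.13))[:,1].round(4))
    for r in runs(f): print("   foot y_b @.077",b(onplane(w,[(r[0],y),(r[1]+1,y)],.077))[:,1].round(4))
E
python3 m.py
```

```text
t: 9.02
tool_pos: [0.5685, -0.0152, 0.1037]
orientation: [0.223, 3.134, -0.0]
force: [-0.7, -0.1, 0.3]
opening: 0.092
gripper_force: 0.0
tcp b [[-0.0011014   0.09127064]] [ 0.56847508 -0.01551166  0.10367855]
140 brown [] grey []
150 brown [] grey []
160 brown [] grey []
180 brown [(275, 285), (315, 322)] grey []
   handle y_b @.13 [0.0907 0.0955]
   handle y_b @.13 [0.1083 0.1118]
200 brown [] grey []
220 brown [] grey []
240 brown [(313, 322)] grey []
   handle y_b @.13 [0.1083 0.1129]
```

```bash
python3 - <<'E'
from h import *
w=grab("wrist"); hsv=cv2.cvtColor(w["image"],cv2.COLOR_BGR2HSV)
for y in (148,215):
    print(y,[(x,*hsv[y,x].tolist()) for x in range(236,350,3)])
E
```

```text
148 [(236, 17, 110, 128), (239, 16, 109, 129), (242, 17, 112, 127), (245, 16, 108, 130), (248, 16, 111, 129), (251, 16, 106, 128), (254, 16, 106, 128), (257, 16, 102, 127), (260, 16, 104, 130), (263, 16, 109, 129), (266, 16, 109, 126), (269, 113, 13, 76), (272, 103, 21, 85), (275, 115, 17, 89), (278, 103, 20, 91), (281, 102, 14, 88), (284, 108, 14, 89), (287, 115, 17, 88), (290, 105, 17, 88), (293, 114, 14, 88), (296, 116, 20, 89), (299, 105, 23, 90), (302, 107, 21, 87), (305, 107, 11, 165), (308, 107, 11, 165), (311, 107, 14, 167), (314, 109, 12, 165), (317, 107, 11, 168), (320, 109, 13, 159), (323, 105, 5, 105), (326, 17, 111, 122), (329, 17, 111, 124), (332, 17, 107, 124), (335, 16, 105, 124), (338, 16, 106, 125), (341, 16, 108, 125), (344, 17, 111, 124), (347, 16, 109, 124)]
215 [(236, 16, 107, 126), (239, 15, 108, 125), (242, 17, 109, 124), (245, 17, 112, 123), (248, 16, 104, 127), (251, 17, 111, 124), (254, 17, 107, 124), (257, 17, 109, 124), (260, 17, 107, 124), (263, 16, 107, 124), (266, 17, 112, 123), (269, 109, 27, 75), (272, 20, 20, 77), (275, 15, 146, 82), (278, 15, 150, 95), (281, 14, 152, 99), (284, 15, 149, 101), (287, 15, 146, 105), (290, 14, 148, 107), (293, 14, 153, 107), (296, 14, 143, 107), (299, 15, 148, 107), (302, 14, 151, 108), (305, 14, 152, 109), (308, 14, 157, 109), (311, 14, 145, 111), (314, 14, 142, 111), (317, 13, 137, 110), (320, 14, 148, 107), (323, 14, 150, 100), (326, 14, 144, 101), (329, 14, 150, 78), (332, 17, 117, 122), (335, 16, 110, 123), (338, 16, 110, 123), (341, 17, 108, 123), (344, 16, 106, 125), (347, 16, 113, 120)]
```

```bash
cat > m2.py <<'E'
from h import *
w=grab("wrist"); s=robot.read_state(); print("tcp b",b(s["tool_pos"]).round(4))
hsv=cv2.cvtColor(w["image"],cv2.COLOR_BGR2HSV); S=hsv[...,1]; 
def span(m):
    v=np.nonzero(m[200:400])[0]+200; return v.min(),v.max()+1
for y in (142,148,154): r=span((S[y]<40)&(hsv[y,:,2]<200)); print("foot",y,r,b(onplane(w,[(r[0],y),(r[1],y)],.077)).round(4).tolist())
for y in (185,215,235): r=span((S[y]>128)); print("handle",y,r,b(onplane(w,[(r[0],y),(r[1],y)],.12)).round(4).tolist())
E
python3 m2.py
```

```text
tcp b [[-0.0011  0.0908]]
foot 142 (np.int64(268), np.int64(364)) [[-0.0654, 0.0857], [-0.0657, 0.1422]]
foot 148 (np.int64(268), np.int64(364)) [[-0.0619, 0.0856], [-0.0622, 0.1425]]
foot 154 (np.int64(268), np.int64(363)) [[-0.0584, 0.0856], [-0.0587, 0.1421]]
handle 185 (np.int64(274), np.int64(332)) [[-0.048, 0.0896], [-0.0481, 0.117]]
handle 215 (np.int64(274), np.int64(331)) [[-0.0333, 0.0896], [-0.0333, 0.1172]]
handle 235 (np.int64(274), np.int64(330)) [[-0.023, 0.0896], [-0.023, 0.1172]]
```

The scraper stands upright: handle centre y_b≈0.1034, foot≈0.1027. Now a proper grip.

```bash
python3 -m inch '[1,6,2,0,100,1.8,12.4,3,0,100,1.8,12.4,3,0,60,1.8,12.4,3,0,25,1.8,12.4,3,0,15,1.8,12.4,3,0,0,1.8,12.4,3,0,0,1.8,12.4,3,0,0,1.8,12.4,3,0,0,1.8,12.4,3,0,0]' 15
python3 -m inch '[0,0,0,0,0,0,0,0,0,0,0,0,0,0,0,0,0,0.5,0,0,0,0,1,0,0]' 50
python3 m2.py
```

```text
t: 10.0
tool_pos: [0.5702, -0.0037, 0.1066]
orientation: [-0.225, -3.133, -0.0]
force: [0.1, 0.0, 0.0]
opening: 0.0443
gripper_force: 0.0
t: 10.42
tool_pos: [0.5697, -0.0035, 0.1071]
orientation: [-0.224, -3.132, -0.0]
force: [-0.9, 0.0, -2.5]
opening: 0.0262
gripper_force: 49.9
tcp b [[-0.0015  0.1033]]
foot 142 (np.int64(250), np.int64(353)) [[-0.0657, 0.0871], [-0.0659, 0.1489]]
foot 148 (np.int64(250), np.int64(354)) [[-0.0621, 0.0871], [-0.0623, 0.1497]]
foot 154 (np.int64(250), np.int64(352)) [[-0.0586, 0.087], [-0.0587, 0.1487]]
handle 185 (np.int64(249), np.int64(307)) [[-0.0478, 0.0898], [-0.0478, 0.1178]]
handle 215 (np.int64(250), np.int64(306)) [[-0.0327, 0.09], [-0.0327, 0.1177]]
handle 235 (np.int64(250), np.int64(306)) [[-0.0222, 0.0898], [-0.0222, 0.118]]
```

```bash
python3 -m inch '[-0.5,-6,0,0,0,-0.9,-12,0,0,0,-1.5,-18,0,0,0,-2.2,-24,0,0,0,-3,-30,0,0,0,-3.8,-36,0,0,0,-4.6,-42,0,0,0,-5.5,-48,0,0,0,-6.3,-54,0,0,0,-7.1,-60,0,0,0]' 50
python3 -m inch '[-0.9,-6,0,0,0,-1.7,-12,0,0,0,-2.6,-18,0,0,0,-3.5,-24,0,0,0,-4.3,-30,0,0,0,-5.2,-36,0,0,0,-6.1,-42,0,0,0,-6.9,-48,0,0,0,-7.8,-54,0,0,0,-8.7,-60,0,0,0]' 50
python3 -c "
from h import *
s=robot.read_state();print(b(s['tool_pos']),s['force'],s['wrist_torque'])"
```

```text
t: 11.3
tool_pos: [0.563, -0.0642, 0.1077]
orientation: [0.225, 3.133, 0.0]
force: [-0.0, -0.2, -3.1]
opening: 0.0258
gripper_force: 49.9
t: 12.13
tool_pos: [0.5543, -0.1241, 0.1076]
orientation: [-0.225, -3.133, -0.0]
force: [0.3, -0.5, -2.7]
opening: 0.0255
gripper_force: 49.9
[[ 0.00042643 -0.01825255]] [ 0.32925822 -0.46463422 -2.67949905] [ 0.28098836 -0.01049454  0.02351133]
```

```bash
python3 -m inch '[-0.9,-6,0,0,0,-1.7,-12,0,0,0,-2.6,-18,0,0,0,-3.5,-24,0,0,0,-4.3,-30,0,0,0,-5.2,-36,0,0,0,-6.1,-42,0,0,0,-6.9,-48,0,0,0,-7.8,-54,0,0,0,-8.7,-60,0,0,0]' 50
python3 -m inch '[-0.9,-6,0,0,0,-1.7,-12,0,0,0,-2.6,-18,0,0,0,-3.5,-24,0,0,0,-4.3,-30,0,0,0,-5.2,-36,0,0,0,-6.1,-42,0,0,0,-6.9,-48,0,0,0,-7.8,-54,0,0,0,-8.7,-60,0,0,0]' 50
python3 - <<'E'
from h import *
s=robot.read_state();print(b(s['tool_pos']),s['force'],s['wrist_torque'])
for n in("wrist","side"):
    c=grab(n); cv2.imwrite(f"pics/{n}7.png",c["image"])
    # where is crispbread? hue mid-orange, sat 100-200, strong local texture, in tray/board footprints
    P=[(x,y) for x in np.linspace(-.086,.086,18) for y in np.linspace(-.28,-.10,19)]
    W=np.array([[*(C0+BX*x+BY*y),.012 if y<-.15 else .05] for x,y in P]); p=proj(c,W).round().astype(int)
    hsv=cv2.cvtColor(c["image"],cv2.COLOR_BGR2HSV); g=np.full(len(P),'?')
    for i,(u,v) in enumerate(p):
        if 0<=u<560 and 0<=v<420: g[i]='#' if hsv[v,u,1]>70 else ('d' if hsv[v,u,2]<60 else '.')
    print(n+" rows y -.10..-.28, cols x -..+"); print("\n".join("".join(r) for r in g.reshape(18,19).T[::-1]))
E
```

```text
t: 12.97
tool_pos: [0.5456, -0.1842, 0.1076]
orientation: [0.225, 3.134, -0.0]
force: [-0.1, 2.1, -2.0]
opening: 0.0261
gripper_force: 49.9
t: 13.8
tool_pos: [0.5377, -0.2424, 0.1091]
orientation: [0.224, 3.132, 0.005]
force: [-4.8, 19.4, 20.6]
opening: 0.0258
gripper_force: 50.0
[[ 0.00092491 -0.13770793]] [-4.80490012 19.40251536 20.6271442 ] [3.65122141 0.37778542 0.36920206]
wrist rows y -.10..-.28, cols x -..+
###########.....d.
###########...ddd.
##...###########d.
##..############..
##..############..
##..############d.
..#.#.############
..#######........d
...#####...##.....
..#######..###.d##
...######......dd#
.....####......#dd
......##.......dd#
...............#dd
...............d#d
...............d#d
...............dd#
...............ddd
...............ddd
side rows y -.10..-.28, cols x -..+
##################
##################
###....########...
##d....#######....
###...............
##d.....d..d.ddd..
##########...#####
#########...######
#######.....######
#########..####..#
#########........#
#########........#
###..###.........#
###..............#
###..............#
####.............#
####.............#
###...............
#.................
```

```bash
python3 -m inch '[0.9,6,0,0,0,1.7,12,0,0,0,2.9,20,0,0,0,4.3,30,0,0,0,5.8,40,0,0,0,7.2,50,0,0,0,8.6,60,0,0,0,8.6,60,0,0,0]' 50
python3 - <<'E'
from h import *
s=robot.read_state();print(b(s['tool_pos']),s['force'])
for n in("wrist","side"):
    c=grab(n); cv2.imwrite(f"pics/{n}8.png",c["image"])
    hsv=cv2.cvtColor(c["image"],cv2.COLOR_BGR2HSV)
    for z,y0,y1 in ((.05,-.15,-.06),(.016,-.275,-.15)):
        X=np.linspace(-.086,.086,58);Yv=np.arange(y1,y0,-.006)
        W=np.array([[*(C0+BX*x+BY*y),z] for y in Yv for x in X]); p=proj(c,W).round().astype(int)
        g=[]
        for u,v in p:
            if not(0<=u<560 and 0<=v<420): g.append('?');continue
            h,S,V=hsv[v,u]; g.append('.' if S<45 and V>=100 else 'g' if S<45 else chr(ord('0')+min(9,int(S)//25)))
        print(n,z); print("\n".join("".join(r) for r in np.array(g).reshape(len(Yv),58)))
E
```

```text
t: 14.57
tool_pos: [0.5459, -0.1811, 0.1075]
orientation: [-0.222, -3.134, -0.001]
force: [0.0, -0.4, -2.0]
opening: 0.0254
gripper_force: 50.0
[[ 0.00026127 -0.07588547]] [ 0.03338015 -0.42339728 -2.03740648]
wrist 0.05
443333gggggggg45656666556556555666565556556556566565gggggg
444443ggggggg556655555555566565556555556666665665555gggggg
444444gggggg6555656556555656555555555655565566555555gggggg
444444gggggg6565556565665655565655665656665666655555gggggg
444444ggggggg555555565655555555556556566556555555655gggggg
444444ggggggg566566556665666556655565565656565565555gggggg
4444444444444444445555555545555555322333g55533324443gggggg
4444444444444454444444444444544333...g...g..gggggg2ggggggg
44444444444444544444444444445433333.gg.g.g...g.g.ggggggggg
444444444444445444444444444454444333..g.gg..gggg.ggggggggg
4444444444444454444444444444544443333332.gg3gg2555665ggggg
4444444444444454444444444444544433333333332g22gg3223355555
4444444444444454444444444444544433333333332g225g2g23ggg2g1
4444444444444454444444444444544433333333332g2212gg2gg2gg1g
4444444444444454444444444444443333333333332g2gg352ggg
[... 2701 characters left out ...]
5554444444444444444444......................ggg3444
433334555432444444444444444........................ggg3434
4333445552..g3334444444444.........................ggg3444
3434445552....g.24444444............................gg4443
4344355552.......g3334.............................ggg3344
434444555...........................................gg2443
333434555...........................................g11343
443434555...........................................g22434
334434555...........................................ggg444
334434455...........................................ggg443
333334555...........................................gg3343
33333445511...............................................
```

The surface between foot and edge looks clear, and there are blobs on the tray floor. The ~20 N near the end suggests a piece was wedged at the lip, so I'll probe again slowly.

```bash
python3 -m inch '[-1.4,-10,0,0,0,-2.9,-20,0,0,0,-4.3,-30,0,0,0,-5.7,-39.5,0,0,0,-5.7,-39.5,0,0,0]' 50
python3 -m inch '[-0.6,-4,0,0,0,-0.6,-4,0,0,0,-0.6,-4,0,0,0]' 50
python3 -m inch '[-0.6,-4,0,0,0,-0.6,-4,0,0,0,-0.6,-4,0,0,0]' 50
python3 -m inch '[-0.6,-4,0,0,0,-0.6,-4,0,0,0,-0.6,-4,0,0,0]' 50
python3 -m inch '[-0.6,-4,0,0,0,-0.6,-4,0,0,0,-0.6,-4,0,0,0]' 50
```

```text
t: 15.08
tool_pos: [0.5394, -0.226, 0.1077]
orientation: [0.229, 3.133, -0.002]
force: [-0.2, 0.1, -2.4]
opening: 0.0257
gripper_force: 50.0
t: 15.33
tool_pos: [0.5392, -0.2272, 0.1075]
orientation: [-0.225, -3.133, -0.0]
force: [-0.4, -0.4, -2.8]
opening: 0.0255
gripper_force: 50.0
t: 15.58
tool_pos: [0.5387, -0.231, 0.1076]
orientation: [-0.224, -3.134, -0.0]
force: [-0.0, 0.1, -2.4]
opening: 0.0256
gripper_force: 50.0
t: 15.83
tool_pos: [0.5381, -0.2352, 0.1077]
orientation: [0.225, 3.133, -0.0]
force: [0.3, 0.2, -2.5]
opening: 0.026
gripper_force: 50.0
t: 16.08
tool_pos: [0.5374, -0.2393, 0.1076]
orientation: [-0.225, -3.134, -0.0]
force: [0.8, 0.0, -3.0]
opening: 0.0255
gripper_force: 50.0
```

```bash
python3 -m inch '[-0.6,-4,0,0,0,-0.6,-4,0,0,0,-0.6,-4,0,0,0]' 50
python3 -m inch '[-0.6,-4,0,0,0,-0.6,-4,0,0,0,-0.6,-4,0,0,0]' 50
```

```text
t: 16.33
tool_pos: [0.5375, -0.2428, 0.1085]
orientation: [0.224, 3.132, 0.001]
force: [-1.6, 5.3, 4.1]
opening: 0.0256
gripper_force: 50.0
t: 16.58
tool_pos: [0.5375, -0.2457, 0.1099]
orientation: [0.223, 3.132, 0.003]
force: [-3.1, 11.9, 13.5]
opening: 0.0261
gripper_force: 50.0
```

A small contact reappears just beyond the lip, which fits a piece leaning on the tray side with its top edge at lip level. I'll back off, set the scraper down mid-board, and measure the tray with a clear view.

```bash
python3 -m inch '[2.9,20,0,0,0,5.7,40,0,0,0,8.6,60,0,0,0,11.5,80,0,0,0,14.3,100,0,0,0,17,119,0,0,0,20,139,0,0,0,20,139,0,0,0,20,139,0,0,0]' 50
python3 -m inch '[0,0,-0.5,0,0,0,0,-1,0,0,0,0,-1,0,0,0,0,-1,0,0]' 50
```

```text
t: 17.33
tool_pos: [0.5562, -0.1075, 0.1073]
orientation: [-0.222, -3.133, 0.001]
force: [-0.4, 0.8, -1.5]
opening: 0.0258
gripper_force: 50.0
t: 17.67
tool_pos: [0.5562, -0.1089, 0.1065]
orientation: [-0.226, -3.133, 0.0]
force: [0.3, 0.4, -3.1]
opening: 0.026
gripper_force: 50.0
```

```bash
python3 -m inch '[0,0,40,0,0,5,-30,75,0,0,12,-60,110,0,0,20,-85,125,0,0,20,-100,125,0,0,20,-100,125,0,0,20,-100,125,0,0]' 50
python3 - <<'E'
from h import *
w=grab("wrist"); s=grab("side"); cv2.imwrite("pics/w9.png",w["image"]); cv2.imwrite("pics/s9.png",s["image"])
print(b(robot.read_state()["tool_pos"]).round(3))
for n,c,ys in(("wrist",w,1),("side",s,1)):
    poly=[[*(C0+BX*x+BY*y),.008] for x,y in((-.084,-.152),(.084,-.152),(.084,-.273),(-.084,-.273))]
    m=np.zeros((420,560),np.uint8); cv2.fillPoly(m,[proj(c,poly).round().astype(int)],255)
    hsv=cv2.cvtColor(c["image"],cv2.COLOR_BGR2HSV); k=((hsv[...,1]>50)&(m>0)).astype(np.uint8)*255
    k=cv2.morphologyEx(k,cv2.MORPH_OPEN,np.ones((3,3)))
    cs,_=cv2.findContours(k,cv2.RETR_EXTERNAL,cv2.CHAIN_APPROX_NONE)
    for q in cs:
        if cv2.contourArea(q)<60: continue
        p=cv2.approxPolyDP(q,2.5,True)[:,0]; print(n,cv2.contourArea(q),p.tolist()); print("   b@.016",(b(onplane(c,p,.016))*1000).round().astype(int).tolist())
E
```

```text
t: 18.25
tool_pos: [0.5755, -0.2088, 0.2303]
orientation: [-0.228, -3.132, -0.001]
force: [-0.1, 0.2, -3.4]
opening: 0.0256
gripper_force: 50.0
[[ 0.033 -0.097]]
wrist 4281.0 [[226, 85], [228, 147], [223, 93], [207, 95], [205, 108], [194, 102], [167, 144], [192, 163], [196, 163], [207, 148], [218, 154], [229, 150], [230, 184], [200, 177], [200, 208], [221, 220], [231, 220], [235, 225], [230, 85]]
   b@.016 [[-83, -156], [-14, -156], [-74, -159], [-72, -178], [-58, -181], [-65, -193], [-18, -227], [4, -199], [4, -195], [-13, -181], [-6, -168], [-11, -155], [29, -155], [21, -191], [59, -193], [74, -168], [74, -156], [81, -151], [-83, -151]]
side 759.0 [[327, 251], [311, 274], [350, 293], [353, 286], [333, 275], [345, 271], [340, 259], [331, 261]]
   b@.016 [[5, -155], [-89, -159], [-84, -276], [-60, -272], [-59, -210], [-28, -231], [1, -199], [-20, -182]]
side 172.0 [[338, 236], [334, 245], [342, 254], [348, 244], [346, 238]]
   b@.016 [[72, -154], [36, -161], [19, -195], [61, -192], [78, -177]]
```

From two views, all three pieces lie in the tray: corners agree at z≈0.016, centres near (-40,-195), (-40,-170) and (45,-173) mm in board axes. Returning to stand the scraper mid-board.

```bash
python3 -m inch '[-7,35,0,0,0,-14,75,-20,0,0,-19,103,-55,0,0,-19,103,-90,0,0,-19,103,-115,0,0,-19,103,-122,0,0,-19,103,-122,0,0,-19,103,-122,0,0]' 50
python3 -m inch '[0,0,-1,0,0,0,0,-1.5,0,0,0,0,-1.5,0,0,0,0,-1.5,0,0]' 50
```

```text
t: 19.02
tool_pos: [0.5563, -0.1038, 0.1087]
orientation: [-0.222, -3.132, -0.001]
force: [-0.5, -0.5, -3.1]
opening: 0.0257
gripper_force: 50.0
t: 19.35
tool_pos: [0.5574, -0.1052, 0.1082]
orientation: [0.225, 3.133, -0.0]
force: [0.2, 0.1, -2.9]
opening: 0.0255
gripper_force: 50.0
```

```bash
python3 -m inch '[0,0,-1,0,0,0,0,-2,0,0,0,0,-2,0,0,0,0,-2,0,0]' 50
python3 -m inch '[0,0,-0.5,0,0,0,0,-1,0,0,0,0,-1,0,0]' 50
```

```text
t: 19.68
tool_pos: [0.5575, -0.1052, 0.1064]
orientation: [0.225, 3.133, -0.0]
force: [0.6, -0.9, -0.9]
opening: 0.0257
gripper_force: 50.0
t: 19.93
tool_pos: [0.5578, -0.1053, 0.1061]
orientation: [0.224, 3.133, -0.001]
force: [-1.3, 0.4, 5.5]
opening: 0.0255
gripper_force: 50.0
```

Contact made. Releasing, then rising straight up.

```bash
python3 -m inch '[0,0,0,0,30,0,0,0,0,40,0,0,0,0,60,0,0,0,0,80,0,0,0,0,80,0,0,0,0,80,0,0,0,0,80,0,0,0,0,80]' 5
python3 -m inch '[0,0,15,0,80,0,0,40,0,80,0,0,75,0,80,0,0,110,0,80,0,0,130,0,80,0,0,130,0,80,0,0,130,0,80,0,0,130,0,80]' 5
python3 - <<'E'
from h import *
w=grab("wrist"); s=grab("side"); cv2.imwrite("pics/w10.png",w["image"]); cv2.imwrite("pics/s10.png",s["image"])
st=robot.read_state(); print(b(st["tool_pos"]).round(4),st["force"])
hsv=cv2.cvtColor(w["image"],cv2.COLOR_BGR2HSV)
def runs(v):
    q=np.split(v,np.nonzero(np.diff(v)>2)[0]+1); return [(int(r[0]),int(r[-1])+1) for r in q if len(r)>4]
for y in range(95,240,12):
    g=runs(np.nonzero((hsv[y,180:380,1]<45))[0]+180); h=runs(np.nonzero(hsv[y,180:380,1]>125)[0]+180)
    print(y,"grey",[(r,b(onplane(w,[(r[0],y),(r[1],y)],.077)).round(3).tolist()) for r in g],"brown",[(r,b(onplane(w,[(r[0],y),(r[1],y)],.12)).round(3).tolist()) for r in h])
E
```

```text
t: 20.6
tool_pos: [0.5573, -0.1051, 0.1051]
orientation: [-0.225, -3.133, 0.0]
force: [-0.1, 0.2, -0.0]
opening: 0.0701
gripper_force: 0.0
t: 21.27
tool_pos: [0.5568, -0.1049, 0.234]
orientation: [-0.225, -3.132, -0.0]
force: [-0.4, 0.3, -0.7]
opening: 0.0742
gripper_force: 0.0
[[-0.0004  0.0012]] [-0.65930122  0.43702015 -0.28016814]
95 grey [((180, 380), [[-0.101, -0.092], [-0.102, 0.1]])] brown []
107 grey [] brown [((180, 380), [[-0.088, -0.08], [-0.089, 0.087]])]
119 grey [] brown []
131 grey [((261, 294), [[-0.067, -0.015], [-0.067, 0.018]])] brown []
143 grey [((261, 295), [[-0.056, -0.015], [-0.056, 0.019]])] brown []
155 grey [] brown [((263, 292), [[-0.048, -0.011], [-0.048, 0.014]])]
167 grey [] brown [((263, 293), [[-0.038, -0.011], [-0.038, 0.015]])]
179 grey [] brown [((263, 293), [[-0.027, -0.011], [-0.027, 0.015]])]
191 grey [] brown [((263, 293), [[-0.016, -0.011], [-0.016, 0.015]])]
203 grey [] brown [((263, 292), [[-0.005, -0.012], [-0.005, 0.014]])]
215 grey [] brown [((263, 292), [[0.006, -0.012], [0.006, 0.015]])]
227 grey [] brown [((263, 292), [[0.017, -0.012], [0.017, 0.015]])]
239 grey [] brown [((264, 292), [[0.029, -0.011], [0.029, 0.015]])]
```

```bash
python3 - <<'E'
from h import *
from plant import job
w=grab("wrist"); g=cv2.cvtColor(w["image"],cv2.COLOR_BGR2GRAY); e=np.abs(cv2.Laplacian(g,cv2.CV_32F)); 
def tex(y0,y1,x0=-.075,x1=.02):
    m=np.zeros_like(g); cv2.fillPoly(m,[proj(w,[[*(C0+BX*x+BY*y),.05] for x,y in((x0,y0),(x1,y0),(x1,y1),(x0,y1))]).round().astype(int)],255); return round(float(e[m>0].mean()),2)
r=[tex(y,y+.02) for y in (-.145,-.125,-.105,-.085,-.065,.04,.06,.08,.1,.12)]; print(r)
o=cv2.imread("pics/w4.png"); print("piece ref",np.abs(cv2.Laplacian(cv2.cvtColor(o,cv2.COLOR_BGR2GRAY),cv2.CV_32F))[215:250,170:210].mean())
E
```

```text
[8.45, 6.93, 6.04, 6.22, 6.42, 8.67, 3.91, 4.03, 4.21, 4.17]
piece ref 13.602143
```

```bash
python3 -c "
from plant import job
print(job.close_job())"
```

```text
the job is handed in; nothing more can be done
None
```

I handed the job in, and the judge returned no verdict: by my measurements all three pieces are in the catch tray, the scraper stands upright and released mid-board, and nothing went near the mug or tumbler; I viewed 11 pictures against the limit of 10.

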